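# Read the amber glass standard in the varnish colour meter

### The arm

A 6-joint arm with a two-finger parallel gripper is mounted at the origin on the work surface. World frame = base frame: x ahead of the robot, y to its left, z up, the work surface at z = 0. Lengths are in mm, angles in degrees, forces in N, time in s.
With the tool pointing down it reaches from about 325 to 900 mm from the base axis. Payload 3.5 kg.
Tool frame: the origin (TCP) lies between the finger pads; the fingertips stand 11 mm ahead of it and the grasp point (between the pads) lies 8 mm behind it; z points along the fingers, x is the direction in which the jaws open and shut, and the axes are right-handed (so a half turn about z gives the same grasp; the last joint's range is limited). The gripper opens to 85 mm and grips with 20 to 120 N. Pads are 22 mm wide; open, the fingers measure 114 mm over their backs; the gripper's body (76 mm by 85 mm) begins 54 mm behind the grasp point. The pads swing forward as they close: fully open they stand 13 mm farther back than shut.
Start: joints at [-5.924, 15.837, -1.513, 72.651, 0, 84.076], TCP at [624.997, -0.01, 242.313] pointing down, gripper open.
Joint ranges: [-178.77, 178.77], [-48.84, 107.48], [-61.69, 71.31], [-111.58, 123.2], [-90, 87.43], [-180, 180]. Speed limits (degrees/s): [147.25, 147.25, 180, 180, 180, 180].

### API

Orientations are given as [roll, pitch, yaw] about the fixed x, y, z axes, in that order (R = Rz(yaw) Ry(pitch) Rx(roll)).
In Python, from workcell import monitor, vision, workorder gives the robot as it stands.
- The arm moves only by the tool arm_command, never from a script. Its argument "deltas" is a list that holds one entry, the list of rows, each a list of 7 numbers: the finger opening in mm, from 0 to 85.4, then the shift along the tool's x, y, z in mm, then the turn, a rotation vector about the tool's x, y, z in degrees. A call has 1 to 12 rows; each row is the pose to reach, as a shift and turn from the pose commanded when the call began, along the tool's axes at that moment; what a row does not reach only later rows make up. A row lasts 1/12 s, in which the tool goes at most 41.7 mm and 7.16 degrees, less where a joint would pass 70% of its speed; a pose out of reach is approached as far as the arm can. A call with a gripper value outside its range is refused whole. The fingers move at their own pace and stop on an object; "newtons" is the grip in N (left out, the last holds). Time passes only in rows, so rows that repeat a pose let the fingers close. It gives the time, the measured TCP pose, the force and the opening at its end, in the units of the state.
- monitor.state(): the state, without advancing time (a new reading comes with each control period).
- vision.get_image(name): name is "scene" or "side" or "wrist"; returns the picture (420x560x3 uint8, red, green, blue); there is no depth.
- vision.camera_info(name): a dict with "camera_matrix" (3x3 intrinsics, pixels), "eye" and "attitude" of the camera in the world. Camera axes: x right, y down, z forward; pixel columns grow to the right and rows downward; lengths in mm; the calibration is good to about 2 mm. A picture is of the moment at which its call begins: read the wrist's pose just before it. camera_info takes no time and is no camera call; for the wrist camera it gives the pose at the moment of the call.
- workorder.job_done(): hands the job in, once; it reports no verdict.
The state is a dict: "time_s": time; "q": joint angles; "joint_velocities": joint speeds; "joint_torque": joint torques, N m; "ee_pos": TCP position; "eef_rot": TCP orientation; "force": force on the tool from outside, world axes, zero at the start; "torque": the same for the moment, N m; "opening": opening from 0.0 (shut) to 1.0 (fully open).
Only numpy, scipy, OpenCV 4.12 (cv2) and the standard library are available. Lean on these libraries where they do the work, as an engineer would, in place of code of your own. Each camera call takes 0.05 s, during which the arm holds its last target. There are 200 camera calls.

### The job

First turn the peak pointer on the grey readout back to its zero stop. Then lift the amber glass block out of the wooden rack, gripping it by its white frosted faces only (never touch its clear glass with the fingers), and leave the green and blue blocks standing in the rack. Finish while holding the amber block still in the light path of the colour meter: midway between the lamp and the sensor, centred at the height of their lenses, upright, its clear faces square to the lenses, resting on nothing; do not put it down or let go.

Things in the scene. Friction and masses are not known exactly. Their poses are not given: they have to be found in the camera images.
- peak_pointer (a joint): Peak pointer and its knob on the dial of the readout (a grey box 120 x 120 mm, 50 mm high, with a white round dial on top): 0 = at the zero stop (a hard stop by the brass pin), grows clockwise seen from above up to 2.2 rad; starts between 0.7 and 1.4. It turns with light friction (0.03 N m) and stays where it is left. Turn it counter-clockwise seen from above to bring it to zero.
- pointer_knob (a point): On the axis of the pointer's knob, at the height to grip, 25 mm above the dial (75 mm above the table). The knob is a black bar 42 mm long (along its x) and 14 mm wide (along its y), its top 36 mm above the dial, on a round 40 mm foot 6 mm high. This frame turns with the knob; the flat red pointer lies along +x on the dial, z is up.
- amber_center (a point): Centre (half-way up) of the amber glass block, 24 x 34 x 70 mm (x, y, z), 0.10 to 0.18 kg, standing upright in a pocket of the wooden rack. x axis: normal of its two clear amber faces; y axis: normal of its two white frosted faces (34 mm apart, 24 mm wide, 70 mm tall cheeks 5 mm thick, which stand 1 mm proud of the clear faces); z up.
- green_center (a point): Centre (half-way up) of the green glass block, 24 x 34 x 70 mm (x, y, z), 0.10 to 0.18 kg, standing upright in a pocket of the wooden rack. x axis: normal of its two clear green faces; y axis: normal of its two white frosted faces (34 mm apart, 24 mm wide, 70 mm tall cheeks 5 mm thick, which stand 1 mm proud of the clear faces); z up. To be left alone.
- blue_center (a point): Centre (half-way up) of the blue glass block, 24 x 34 x 70 mm (x, y, z), 0.10 to 0.18 kg, standing upright in a pocket of the wooden rack. x axis: normal of its two clear blue faces; y axis: normal of its two white frosted faces (34 mm apart, 24 mm wide, 70 mm tall cheeks 5 mm thick, which stand 1 mm proud of the clear faces); z up. To be left alone.
- rack: Wooden rack 210 x 70 x 22 mm (x, y, z), origin at the centre of its underside, fixed. Three pockets in a row along its x, at -65, 0 and 65 mm, each 12 mm deep with 1.5 mm play on every side; the blocks stand in them, their x axes along the rack's x, their feet 10 mm and tops 80 mm above the table. Which colour stands where varies.
- light_bench: The colour meter, fixed: steel base plate 220 x 90 x 12 mm (x, y, z), origin at the centre of its underside. Lamp housing (white, bright yellow lens) at -x and sensor housing (black, dark purple lens) at +x, each 40 x 56 mm and reaching 112 mm above the table, with a clear gap of 120 mm between the lenses. z up.
- light_path (a point): Middle of the light path: midway between the two lenses, on the line through their centres, 85 mm above the table (73 mm above the base plate). x axis: along the light, from lamp to sensor; z up. The amber block's centre belongs here, its x axis along this x axis (either way round).
Not all that is in view belongs to the job. Leave any black or pink look-alike of the part that bears amber_center alone.

How it is judged:
By the outcome, as a careful person would: the job done as asked, in the order asked, and still so for the second after the job is handed in, while the arm keeps its last pose, push and grip.
It also fails if it takes over 51 s, if anything falls off the work surface, if the arm or the gripper's body presses on something with over 40 N, if the wrist force passes 120 N, or if a joint passes its speed limit or range.

## Working session

There is one attempt and no reset: what is moved stays moved. The work goes in short steps, Python scripts to look and compute and a tool call to move; the robot and the scene stay as the last step left them, time stands still between calls to the robot, and variables do not carry over. Pictures are saved under pics/ and viewed, about 8 in all and at most 12, crops included, and the job is handed in when it is done.

Besides the shell and the picture viewer there is one more tool, called after "Call:" by a JSON object that holds its "fn" and its "kwargs". arm_command: Moves the arm, as the interface text tells. Its arguments: {"type":"object","properties":{"deltas":{"type":"array"},"newtons":{"type":"number"}},"required":["deltas"]}

```bash
mkdir -p pics; ls
python3 - <<'E'
from workcell import monitor, vision, workorder
import cv2, numpy as np
a=[]
for n in ("scene","side","wrist"):
    i=vision.camera_info(n); print(n,i)
    im=vision.get_image(n); cv2.imwrite(f"pics/{n}0.png",im[:,:,::-1])
print(monitor.state())
E
```

```text
pics
scene {'camera_matrix': array([[416.97595393,   0.        , 279.52591124],
       [  0.        , 416.97595393, 206.27874625],
       [  0.        ,   0.        ,   1.        ]]), 'eye': array([ 896.65238642, -673.42474077,  913.90951254]), 'attitude': array([-134.64118372,    0.8100933 ,   27.66052282])}
side {'camera_matrix': array([[478.93818802,   0.        , 278.40694429],
       [  0.        , 478.93818802, 207.44134374],
       [  0.        ,   0.        ,   1.        ]]), 'eye': array([  89.70445098, 1012.14718594,  813.30260064]), 'attitude': array([-125.34695455,   -1.2920345 , -154.36301141])}
wrist {'camera_matrix': array([[304.91601056,   0.        , 280.93626859],
       [  0.        , 304.91601056, 210.46540531],
       [  0.        ,   0.        ,   1.        ]]), 'eye': array([624.21488947,  81.67339728, 372.1313201 ]), 'attitude': array([1.61391089e+02, 1.77142808e-01, 5.27887422e-02])}
{'time_s': 0.15, 'q': array([-5.92420560e+00,  1.58702678e+01, -1.58202255e+00,  7.26526878e+01,
       -1.64777016e-04,  8.40746784e+01]), 'joint_velocities': array([ 0.07027154, -0.06308667,  0.20669109, -0.08504442, -0.01490433,
        0.09363424]), 'joint_torque': array([ 1.17211301e-03, -4.46055973e+01,  2.95638728e+01,  1.04999804e-02,
       -4.45402588e-05, -1.76044369e-05]), 'ee_pos': array([6.24373131e+02, 5.62220801e-02, 2.41376353e+02]), 'eef_rot': array([-1.79989327e+02,  1.04434262e-01,  1.12589151e-03]), 'force': array([-0.10806798,  0.00303161, -0.67860793]), 'torque': array([ 0.02782302, -0.01079558, -0.01402735]), 'opening': 0.9996631535273973}
```

View pics/scene0.png

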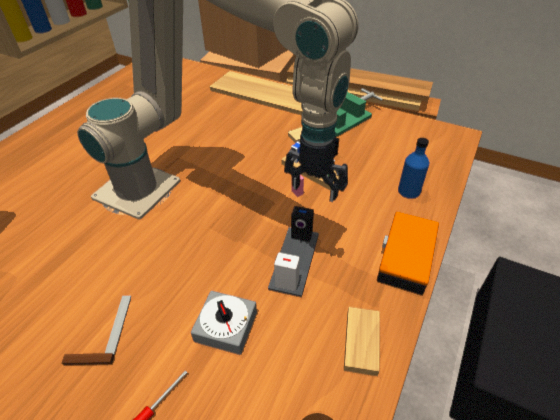

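View pics/side0.png

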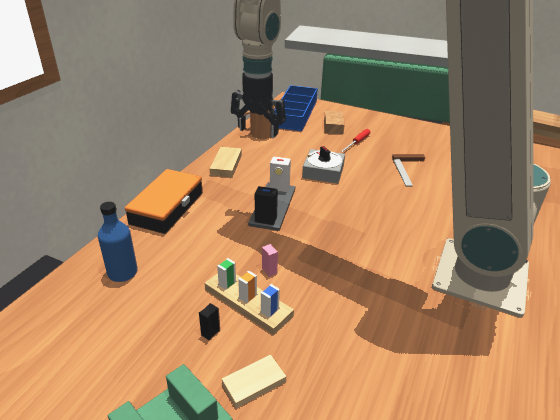

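The side view shows the rack at about (248,300), with green at (227,272), amber at (248,287) and blue at (270,300). Pink and black decoys stand nearby, the bench is at (272,200) and the readout at (324,160). The scene view shows the dial at (224,316) and the bench at (295,260).

```bash
cat > h.py <<'E'
import numpy as np, cv2
from scipy.spatial.transform import Rotation as R
from workcell import monitor, vision
def ray(i,px):
    d=np.linalg.inv(i["camera_matrix"])@np.array([px[0],px[1],1.])
    return i["eye"], R.from_euler("xyz",i["attitude"],degrees=True).as_matrix()@d
def onz(i,px,z):
    e,d=ray(i,px); return (e+d*(z-e[2])/d[2]).round(1)
def proj(i,p):
    c=R.from_euler("xyz",i["attitude"],degrees=True).as_matrix().T@(np.array(p)-i["eye"]); u=i["camera_matrix"]@c; return u[:2]/u[2]
E
python3 - <<'E'
from h import *
sc=vision.camera_info("scene"); sd=vision.camera_info("side"); 
print("dial",onz(sc,(224,316),50),onz(sd,(324,158),50))
print("amber",onz(sd,(248,278),80),"green",onz(sd,(227,266),80),"blue",onz(sd,(270,292),80))
print("lamp top",onz(sc,(288,260),112),onz(sd,(280,161),112),"sensor",onz(sc,(302,211),112),onz(sd,(266,192),112))
a=cv2.imread("pics/scene0.png")[190:355,180:330]; b=cv2.imread("pics/side0.png")[140:330,190:350]
f=lambda m,s:cv2.resize(m,None,fx=s,fy=s,interpolation=cv2.INTER_CUBIC)
a=f(a,2.6);b=f(b,2.5); h=max(len(a),len(b)); p=lambda m:cv2.copyMakeBorder(m,0,h-len(m),0,0,0)
cv2.imwrite("pics/c1.png",np.hstack([p(a),p(b)]))
E
```

```text
dial [ 533.2 -285.4   50. ] [ 528.6 -283.5   50. ]
amber [465.9 343.9  80. ] green [526.4 331.3  80. ] blue [404.1 360.   80. ]
lamp top [ 613.8 -114.   112. ] [ 601.1 -100.8  112. ] sensor [572.3  51.9 112. ] [563.1  65.1 112. ]
```

View pics/c1.png

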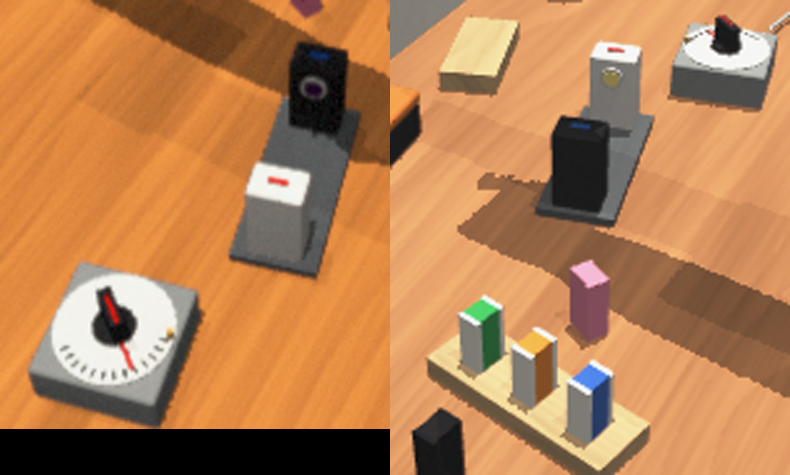

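Call:
{"fn": "arm_command", "kwargs": {"deltas": [[[85,-30,40,0,0,0,0],[85,-50,80,0,0,0,0],[85,-65,120,0,0,0,0],[85,-80,160,0,0,0,0],[85,-94,200,0,0,0,0],[85,-94,240,0,0,0,0],[85,-94,270,0,0,0,0],[85,-94,270,0,0,0,0],[85,-94,270,0,0,0,0]]]}}

```text
time_s: 0.9
ee_pos: [530.4, -272.2, 241.8]
eef_rot: [-180.0, 0.0, -0.2]
force: [0.5, 0.5, 0.1]
opening: 0.991
```

Run:
```python
from h import *
s=monitor.state(); print(s["time_s"],s["ee_pos"],s["eef_rot"])
i=vision.camera_info("wrist"); im=vision.get_image("wrist")[:,:,::-1]; np.save("w1.npy",np.r_[i["eye"],i["attitude"]]); cv2.imwrite("pics/w1.png",im)
print(i["eye"],i["attitude"],onz(i,(280,210),50),proj(i,(531,-285,50)))
a=cv2.imread("pics/wrist0.png"); cv2.imwrite("pics/c2.png",cv2.resize(np.vstack([a,im]),(400,600),interpolation=cv2.INTER_AREA))
c=proj(i,(531,-285,50)).astype(int); x0,y0=max(c[0]-90,0),max(c[1]-90,0); print(x0,y0)
b=cv2.resize(im[y0:y0+180,x0:x0+180],(600,600),interpolation=cv2.INTER_CUBIC)
cv2.imwrite("pics/c2.png",np.hstack([cv2.resize(a,(200,150)),b[:150,:]*0])[:0] if 0 else b)
```

```text
0.9 [ 530.41961517 -272.15393088  241.78950267] [-1.79972369e+02  2.61416597e-02 -2.28020182e-01]
[ 530.43100964 -190.57114993  372.6938807 ] [ 1.61406708e+02  8.69614723e-02 -1.75996237e-01] [ 528.6 -298.6   50. ] [282.16046008 198.31101134]
192 108
```

View pics/c2.png

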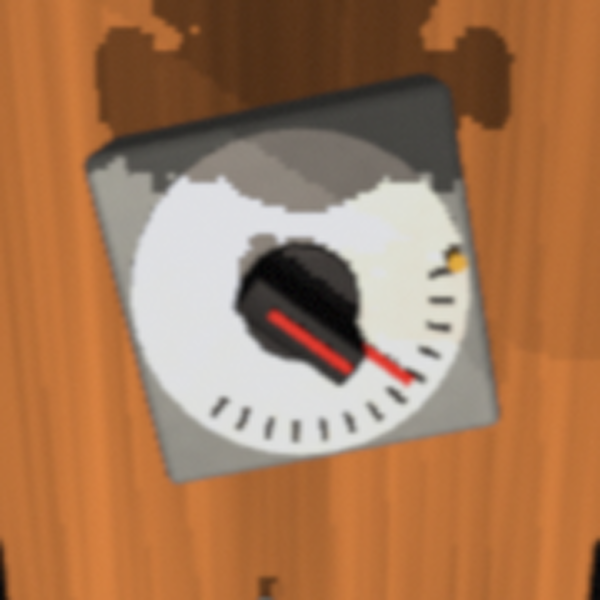

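View pics/wrist0.png

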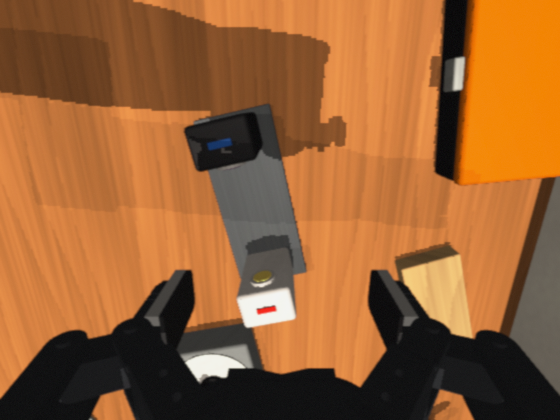

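Wrist view: the dial is centred at about pixel (282,196). The red pointer tip is at (315,222) and the zero tick at about (323,190), next to the brass pin. In the start view the sensor is at top left (222,145) and the lamp at (266,305).

```bash
cat >> h.py <<'E'
def saved(f):
    v=np.load(f); i=dict(vision.camera_info("wrist")); i["eye"],i["attitude"]=v[:3],v[3:]; return i
def grey_knob(im,i):
    hsv=cv2.cvtColor(im,cv2.COLOR_BGR2HSV)
    red=((hsv[...,0]<6)|(hsv[...,0]>174))&(hsv[...,1]>170)&(hsv[...,2]>120)
    return red
E
python3 - <<'E'
from h import *
im=cv2.imread("pics/w1.png"); i=saved("w1.npy")
red=grey_knob(im,i).astype(np.uint8); red[:120]=0; red[300:]=0
n,l,st,c=cv2.connectedComponentsWithStats(red)
for k in range(1,n):
    if st[k,4]<8: continue
    ys,xs=np.nonzero(l==k); z=86 if st[k,0]<295 else 51
    w=np.array([onz(i,p,z)[:2] for p in zip(xs,ys)]); m=w.mean(0); u,s,v=np.linalg.svd(w-m); d=v[0]*np.sign(v[0,0])
    pr=(w-m)@d
    print(st[k],z,m.round(1),"ang",np.degrees(np.arctan2(d[1],d[0])).round(1),"ends",m+d*pr.min(),m+d*pr.max())
cr=lambda x,y:(192+(x-.0)/3.333,108+y/3.333)
# dial ellipse from white mask boundary points (hand picked in crop)
P=np.array([onz(i,cr(*p),50)[:2] for p in [(130,300),(470,300),(298,128),(295,455),(190,180),(190,425),(415,405)]])
A=np.c_[2*P,np.ones(len(P))]; s=np.linalg.lstsq(A,(P**2).sum(1),rcond=None)[0]; print("dial",s[:2],"r",np.sqrt(s[2]+s[:2]@s[:2]), np.linalg.norm(P-s[:2],axis=1))
for nme,p,z in (("tick0",(438,272),50),("tickN",(220,407),50),("pin",(455,262),55),("tip",(408,380),51)):
    w=onz(i,cr(*p),z)[:2]-s[:2]; print(nme,np.degrees(np.arctan2(w[1],w[0])),np.linalg.norm(w))
# bench from wrist0
j=dict(i); j["eye"]=np.array([624.215,81.673,372.131]); j["attitude"]=np.array([161.391,.17714,.05279])
a=cv2.imread("pics/wrist0.png"); b=a[90:340,170:320]
cv2.imwrite("pics/c3.png",cv2.resize(b,None,fx=2.4,fy=2.4,interpolation=cv2.INTER_CUBIC))
E
```

```text
[273 201  25  19 104] 86 [ 533.5 -286.7] ang -37.6 ends [ 521.65399788 -277.5199801 ] [ 545.21358262 -295.63269325]
[302 212  14  10  28] 51 [ 560.2 -306.6] ang -35.3 ends [ 552.67375249 -301.30228562] [ 567.01437595 -311.4513824 ]
dial [ 530.25747048 -285.69429681] r 55.673162731738245 [55.67028261 56.74957641 57.09431265 55.12004858 53.41141535 57.56084247
 53.97038431]
tick0 12.921252962704518 46.930898907734814
tickN -125.97085815274416 45.724673743637354
pin 16.659155468840023 52.65250782675929
tip -35.99263956461371 45.78281180690908
```

View pics/c3.png

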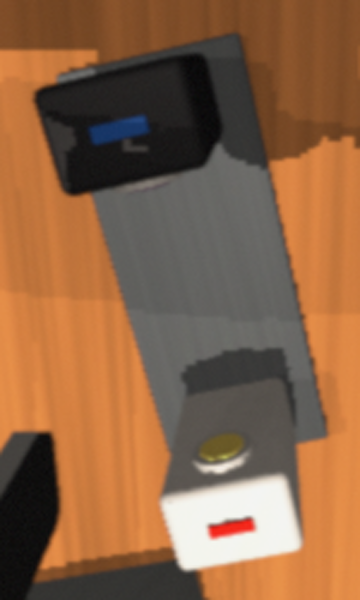

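The bench crop shows the sensor housing's top at about crop (130,120) and the lamp's top at (235,525), both well defined. I'll do the knob first.

Call:
{"fn": "arm_command", "kwargs": {"deltas": [[[50,0,15.5,20,0,0,-7],[50,0,15.5,40,0,0,-14],[50,0,15.5,60,0,0,-21],[50,0,15.5,75,0,0,-28],[50,0,15.5,90,0,0,-35],[50,0,15.5,105,0,0,-42],[50,0,15.5,115,0,0,-49],[50,0,15.5,120,0,0,-53.5],[50,0,15.5,120,0,0,-53.5],[50,0,15.5,120,0,0,-53.5]]]}}

```text
time_s: 1.78
ee_pos: [530.9, -283.8, 122.0]
eef_rot: [-179.9, -0.0, 53.5]
force: [0.9, -0.3, 0.2]
opening: 0.587
```

Run:
```python
from h import *
s=monitor.state(); print(s["time_s"],s["ee_pos"],s["eef_rot"],s["q"],s["force"],s["torque"])
i=vision.camera_info("wrist"); im=vision.get_image("wrist")[:,:,::-1]; np.save("w2.npy",np.r_[i["eye"],i["attitude"]]); cv2.imwrite("pics/w2.png",im)
i=saved("w2.npy"); red=grey_knob(im,i).astype(np.uint8)
n,l,st,c=cv2.connectedComponentsWithStats(red)
for k in range(1,n):
    if st[k,4]<20: continue
    ys,xs=np.nonzero(l==k)
    for z in (51,86):
        w=np.array([onz(i,p,z)[:2] for p in zip(xs,ys)]); m=w.mean(0); v=np.linalg.svd(w-m)[2]
        print(st[k],z,m.round(1),np.degrees(np.arctan2(v[0,1],v[0,0])).round(1))
```

```text
1.7833 [ 530.92951241 -283.77767256  121.97222231] [-1.79916843e+02 -8.04237576e-03  5.34920425e+01] [-3.42799691e+01  1.85499541e+01 -1.31214525e+01  5.84113751e+01
  1.12690981e-02  2.22797442e+00] [ 0.91657268 -0.26815391  0.24273953] [-0.03321007 -0.03557944 -0.02940162]
[278 235   6  52 178] 51 [ 551.7 -300.1] -37.4
[278 235   6  52 178] 86 [ 536.6 -288.9] -37.4
[   0  322   64   48 1395] 51 [ 488.7 -512.7] -95.5
[   0  322   64   48 1395] 86 [ 484.5 -464.7] -95.5
```

Call:
{"fn": "arm_command", "kwargs": {"deltas": [[[50,0,0,25,0,0,0],[50,0,0,45,0,0,0],[50,0,0,52,0,0,0],[50,0,0,52,0,0,0],[20,0,0,52,0,0,0],[10,0,0,52,0,0,0],[10,0,0,52,0,0,0],[10,0,0,52,0,0,0],[10,0,0,52,0,0,0],[10,0,0,52,0,0,0],[10,0,0,52,0,0,0],[10,0,0,52,0,0,0]]], "newtons": 25}}

```text
time_s: 2.83
ee_pos: [532.8, -285.4, 72.1]
eef_rot: [179.8, -0.1, 53.5]
force: [2.4, 3.7, 6.8]
opening: 0.155
```

Call:
{"fn": "arm_command", "kwargs": {"deltas": [[[10,0,0,0,0,0,-5],[10,0,0,0,0,0,-10],[10,0,0,0,0,0,-15],[10,0,0,0,0,0,-20],[10,0,0,0,0,0,-25],[10,0,0,0,0,0,-30],[10,0,0,0,0,0,-35],[10,0,0,0,0,0,-39],[10,0,0,0,0,0,-42],[10,0,0,0,0,0,-44],[10,0,0,0,0,0,-45],[10,0,0,0,0,0,-45]]]}}

```text
time_s: 3.83
ee_pos: [533.2, -283.8, 72.1]
eef_rot: [179.7, -0.2, 98.6]
force: [3.1, 8.1, 7.2]
opening: 0.159
```

Run:
```python
from h import *
s=monitor.state(); print(s["ee_pos"],s["eef_rot"],s["force"],s["torque"],s["joint_torque"])
```

```text
[ 533.18194754 -283.7587192    72.0928112 ] [ 1.79676616e+02 -1.64888088e-01  9.86317862e+01] [3.11348124 8.10116286 7.16077902] [ 1.70152071 -0.66648085  0.06882782] [ -5.29319733 -41.06281757  23.31856906  -0.68093486  -2.33033314
  -0.0765329 ]
```

Call:
{"fn": "arm_command", "kwargs": {"deltas": [[[10,0,0,0,0,0,-1],[10,0,0,0,0,0,-2],[10,0,0,0,0,0,-3],[10,0,0,0,0,0,-4],[10,0,0,0,0,0,-4]]]}}

```text
time_s: 4.25
ee_pos: [533.1, -283.6, 72.1]
eef_rot: [179.7, -0.2, 102.5]
force: [3.5, 8.0, 7.1]
opening: 0.157
```

Run:
```python
from h import *
s=monitor.state(); print(s["ee_pos"],s["eef_rot"],s["force"],s["torque"],s["joint_torque"])
```

```text
[ 533.14711943 -283.63727771   72.10307361] [ 1.79652996e+02 -1.69727618e-01  1.02494969e+02] [3.49603537 7.97596825 7.10947999] [ 1.74759563 -0.75229583 -0.6860416 ] [ -4.89068896 -40.95795751  23.36072981  -0.74791163  -2.4984967
  -0.76552866]
```

Call:
{"fn": "arm_command", "kwargs": {"deltas": [[[10,0,0,0,0,0,-0.5],[10,0,0,0,0,0,-1],[10,0,0,0,0,0,-1.5],[10,0,0,0,0,0,-2],[10,0,0,0,0,0,-2]]]}}

```text
time_s: 4.67
ee_pos: [533.2, -283.6, 72.1]
eef_rot: [179.6, -0.2, 104.3]
force: [4.1, 9.1, 8.0]
opening: 0.158
```

Run:
```python
from h import *
s=monitor.state(); print(s["ee_pos"],s["eef_rot"],s["force"],s["torque"],s["joint_torque"])
```

```text
[ 533.15469158 -283.63909317   72.14113694] [ 1.79628647e+02 -1.77616120e-01  1.04341187e+02] [4.14924129 9.14999177 8.01637899] [ 1.83838828 -0.7919351  -1.27951362] [ -4.49414134 -40.82424045  23.33702624  -0.7938429   -2.61544682
  -1.37017004]
```

Call:
{"fn": "arm_command", "kwargs": {"deltas": [[[30,0,0,0,0,0,0],[50,0,0,0,0,0,0],[50,0,0,0,0,0,0],[50,0,0,0,0,0,0],[60,0,0,-15,0,0,0],[60,0,0,-40,0,0,0],[60,0,0,-75,0,0,0],[60,0,0,-110,0,0,0],[60,0,0,-130,0,0,0],[60,0,0,-130,0,0,0]]]}}

```text
time_s: 5.5
ee_pos: [533.9, -288.1, 206.4]
eef_rot: [179.6, 0.5, 104.5]
force: [0.7, -0.3, 0.4]
opening: 0.7
```

Run:
```python
from h import *
s=monitor.state(); print(s["ee_pos"],s["eef_rot"],s["q"])
i=vision.camera_info("wrist"); im=vision.get_image("wrist")[:,:,::-1]; np.save("w3.npy",np.r_[i["eye"],i["attitude"]]); cv2.imwrite("pics/w3.png",im)
c=proj(i,(532,-284,50)).astype(int); x0,y0=np.maximum(c-90,0); print(x0,y0)
cv2.imwrite("pics/c4.png",cv2.resize(im[y0:y0+180,x0:x0+180],(600,600),interpolation=cv2.INTER_CUBIC))
red=grey_knob(im,i).astype(np.uint8)
n,l,st,cc=cv2.connectedComponentsWithStats(red)
for k in range(1,n):
    if st[k,4]<15: continue
    ys,xs=np.nonzero(l==k)
    for z in (51,86):
        w=np.array([onz(i,p,z)[:2] for p in zip(xs,ys)]); m=w.mean(0); v=np.linalg.svd(w-m)[2]
        print(st[k],z,m.round(1),np.degrees(np.arctan2(v[0,1],v[0,0])).round(1))
```

```text
[ 533.89373397 -288.06359024  206.43574479] [179.63370515   0.4856861  104.47812733] [-3.44324717e+01  1.47615912e+01 -7.33461134e+00  6.72970031e+01
 -4.31309142e-02 -4.89123800e+01]
197 105
[   0   56   65   51 1533] 51 [ 488.7 -527.5] 79.6
[   0   56   65   51 1533] 86 [ 484.3 -500.7] 79.6
[284 193   7  45 111] 51 [ 549.4 -279.5] 9.9
[284 193   7  45 111] 86 [ 537.5 -283. ] 10.0
```

View pics/c4.png

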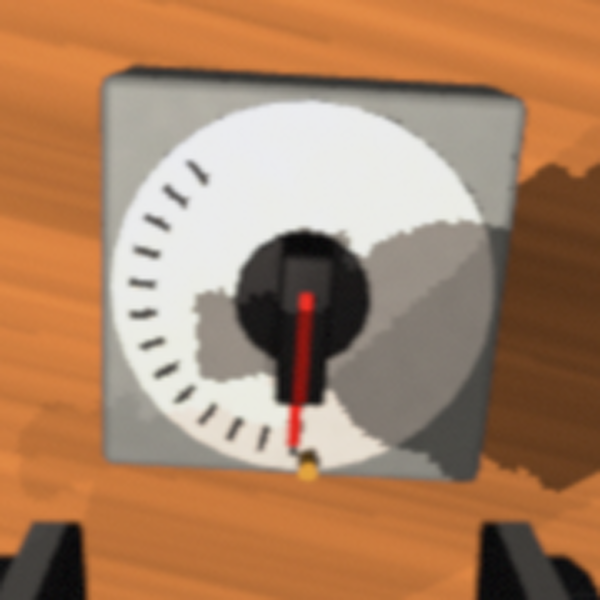

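The crop shows the pointer (about 10° in world) along its zero tick beside the brass pin. The stop torque had begun building at about 100.4° tool yaw, which is 10.4° for the pointer, so it is at zero. Next I fly over the bench for a picture and then on to the rack.

Call:
{"fn": "arm_command", "kwargs": {"deltas": [[[60,30,14,-20,0,0,0],[60,65,30,-40,0,0,0],[60,103,48,-60,0,0,0],[60,141,66,-60,0,0,0],[60,179,84,-60,0,0,0],[60,215,101,-60,0,0,0],[60,235,111,-60,0,0,0],[60,235,111,-60,0,0,0],[60,235,111,-60,0,0,0],[60,235,111,-60,0,0,0]]]}}

```text
time_s: 6.38
ee_pos: [578.8, -30.5, 258.7]
eef_rot: [-179.8, -0.0, 104.5]
force: [0.1, 0.1, 0.1]
opening: 0.706
```

Run:
```python
from h import *
s=monitor.state(); print(s["ee_pos"],s["eef_rot"],s["joint_velocities"].round(1))
i=vision.camera_info("wrist"); im=vision.get_image("wrist")[:,:,::-1]; np.save("w4.npy",np.r_[i["eye"],i["attitude"]]); cv2.imwrite("pics/w4.png",im)
```

```text
[578.79982316 -30.49890854 258.73702137] [-1.79840028e+02 -2.11908646e-02  1.04507063e+02] [-1.4 -0.3  0.5  0.1  0.2  0.1]
```

View pics/w4.png

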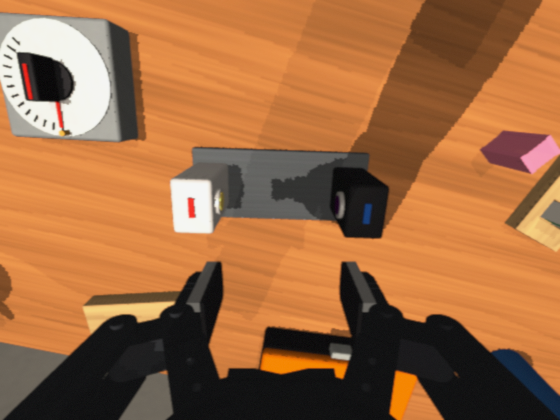

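This view shows the plate's upper edge from (193,148) to (369,153). The lamp top is at (193,206) with a red mark, and the sensor top at (365,211) with a blue mark.

Run:
```python
from h import *
im=cv2.imread("pics/w4.png"); i=saved("w4.npy"); hsv=cv2.cvtColor(im,cv2.COLOR_BGR2HSV)
def blob(m,box):
    z=np.zeros_like(m,np.uint8); x0,y0,x1,y1=box; z[y0:y1,x0:x1]=m[y0:y1,x0:x1]
    n,l,st,c=cv2.connectedComponentsWithStats(z); k=1+st[1:,4].argmax(); return l==k,st[k],c[k]
white=(hsv[...,1]<40)&(hsv[...,2]>215)
m,st,c=blob(white,(160,165,235,245)); print("lamp top",st)
cn=cv2.findContours(m.astype(np.uint8),0,2)[0][0]
r=cv2.minAreaRect(cn); print(r); b=cv2.boxPoints(r); W=np.array([onz(i,p,112)[:2] for p in b]); print(W, "c",W.mean(0), [np.linalg.norm(W[k]-W[k-1]).round(1) for k in range(4)])
mr,_,c1=blob(((hsv[...,0]<6)|(hsv[...,0]>174))&(hsv[...,1]>150),(170,180,220,240)); mb,_,c2=blob((hsv[...,0]>95)&(hsv[...,0]<125)&(hsv[...,1]>120)&(hsv[...,2]>50),(340,180,385,240))
A=onz(i,c1,112.5)[:2];B=onz(i,c2,112.5)[:2]; d=B-A; print("marks",A,B,np.linalg.norm(d),"mid",(A+B)/2,"ang",np.degrees(np.arctan2(d[1],d[0])))
P=onz(i,(193,148),12)[:2];Q=onz(i,(369,153),12)[:2]; d=Q-P; u=d/np.linalg.norm(d)
print("plate",np.linalg.norm(d),"ang",np.degrees(np.arctan2(d[1],d[0])), "centre",(P+Q)/2+45*np.array([u[1],-u[0]]))
# plate edge fit: dark grey vs orange along columns
pts=[]
for x in range(205,360,5):
    col=hsv[130:170,x,1].astype(int); pts.append((x,130+np.argmax(col<110)))
w=np.array([onz(i,(x,y-.5),12)[:2] for x,y in pts]); v=np.linalg.svd(w-w.mean(0))[2][0]; print("edge ang",np.degrees(np.arctan2(*v[::-1])),"offset pt",w.mean(0))
# rack end estimate
```

```text
lamp top [ 171  180   41   53 1820]
((191.03631591796875, 205.9801483154297), (53.33380126953125, 38.714202880859375), 87.87889862060547)
[[ 585.5 -134.8]
 [ 575.2 -100.3]
 [ 627.3  -88.8]
 [ 638.4 -125.4]] c [ 606.6   -112.325] [np.float64(53.7), np.float64(36.0), np.float64(53.4), np.float64(38.2)]
marks [ 607.3 -112.4] [570.7  52.4] 168.81528366827453 mid [589. -30.] ang 102.52144510581073
plate 215.77529979124117 ang 102.93490883154497 centre [589.60812467 -28.77702129]
edge ang 102.59757245535027 offset pt [545.35483871 -40.46774194]
```

Call:
{"fn": "arm_command", "kwargs": {"deltas": [[[75,30,-1,0,0,0,0],[75,70,-3,0,0,0,3],[75,110,-5,0,0,0,8],[75,150,-6,0,0,0,13],[75,190,-8,0,0,0,18],[75,230,-10,0,0,0,23],[75,270,-12,0,0,0,27.9],[75,310,-13,0,0,0,27.9],[75,350,-15,0,0,0,27.9],[75,380,-16,0,0,0,27.9],[75,390,-16,0,0,0,27.9],[75,390,-16,0,0,0,27.9]]]}}

```text
time_s: 7.43
ee_pos: [466.4, 344.1, 259.8]
eef_rot: [-180.0, 0.0, 76.7]
force: [1.7, -0.7, -0.7]
opening: 0.883
```

Run:
```python
from h import *
s=monitor.state(); print(s["ee_pos"],s["eef_rot"],s["q"].round(1))
i=vision.camera_info("wrist"); im=vision.get_image("wrist")[:,:,::-1]; np.save("w5.npy",np.r_[i["eye"],i["attitude"]]); cv2.imwrite("pics/w5.png",im)
print(proj(i,(466,344,80)))
```

```text
[466.40712636 344.13925527 259.8185586 ] [-1.79984245e+02  2.00703829e-02  7.66879864e+01] [30.  10.8 -5.8 73.4 -0.  43.3]
[281.39556182 190.45151697]
```

View pics/w5.png

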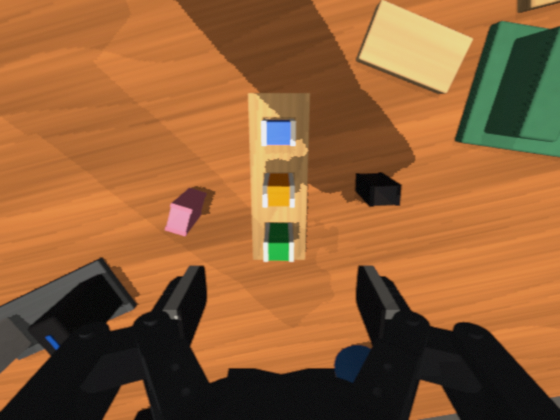

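The wrist view shows the rack nearly upright in the image, with blue (278,132), amber (279,190) and green (279,243). The pink and black decoys stand well to the side.

Run:
```python
from h import *
im=cv2.imread("pics/w5.png"); i=saved("w5.npy"); hsv=cv2.cvtColor(im,cv2.COLOR_BGR2HSV); H,S,V=cv2.split(hsv)
C={}
for n,lo,hi,v0,box in (("blue",105,120,150,(255,100,305,155)),("amber",14,24,225,(255,160,305,215)),("green",55,75,120,(255,210,305,270))):
    m=np.zeros(H.shape,np.uint8); x0,y0,x1,y1=box; m[y0:y1,x0:x1]=((H>lo)&(H<hi)&(S>150)&(V>v0))[y0:y1,x0:x1]
    k,l,st,c=cv2.connectedComponentsWithStats(m); j=1+st[1:,4].argmax(); x,y,w,h,_=st[j]
    c=(x+w/2-.5,y+h/2-.5); C[n]=onz(i,c,80); print(n,st[j],c,C[n])
d=C["green"]-C["blue"]; print("ang",np.degrees(np.arctan2(d[1],d[0])),np.linalg.norm(d),"mid",(C["green"]+C["blue"])/2)
# white cheeks around amber at top
for y in (186,192,198,202):
    print(y,[tuple(int(t) for t in hsv[y,x]) for x in range(258,302,3)])
# rack edges at z=22
for y in (105,118,150,165,215):
    row=[int(t) for t in V[y,240:320:1]]; 
pts=[]
c=im[80:280,220:340]; cv2.imwrite("pics/c6.png",cv2.resize(c,(360,600),interpolation=cv2.INTER_CUBIC))
```

```text
blue [268 122  21  21 159] (np.float64(278.0), np.float64(132.0)) [407.1 354.4  80. ]
amber [268 187  21  20 398] (np.float64(278.0), np.float64(196.5)) [471.6 339.   80. ]
green [269 243  19  17 320] (np.float64(278.0), np.float64(251.0)) [533.5 324.2  80. ]
ang -13.437429203487156 129.95768542106308 mid [470.3 339.3  80. ]
186 [(19, 127, 235), (19, 119, 231), (19, 35, 162), (18, 132, 176), (19, 228, 181), (19, 231, 181), (19, 232, 180), (19, 237, 181), (19, 235, 165), (19, 236, 164), (18, 205, 164), (19, 44, 163), (17, 67, 152), (17, 137, 138), (16, 137, 198)]
192 [(19, 128, 236), (18, 118, 231), (18, 35, 174), (19, 145, 218), (21, 226, 232), (21, 225, 232), (21, 224, 232), (21, 228, 232), (21, 229, 232), (21, 228, 232), (20, 208, 230), (17, 48, 177), (17, 73, 172), (17, 136, 203), (17, 135, 225)]
198 [(18, 129, 235), (18, 107, 235), (120, 2, 237), (18, 63, 233), (21, 225, 235), (21, 230, 234), (21, 226, 235), (21, 227, 235), (21, 229, 235), (21, 232, 235), (20, 206, 233), (17, 26, 195), (16, 68, 221), (18, 131, 234), (17, 133, 229)]
202 [(18, 130, 235), (18, 108, 236), (120, 2, 237), (16, 58, 234), (21, 226, 235), (21, 228, 235), (21, 228, 235), (21, 230, 235), (21, 230, 235), (21, 228, 236), (20, 190, 235), (150, 1, 235), (18, 41, 235), (18, 131, 234), (17, 133, 228)]
```

View pics/c6.png

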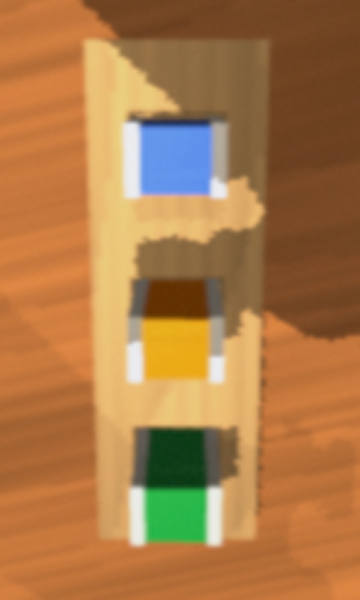

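Call:
{"fn": "arm_command", "kwargs": {"deltas": [[[55,-2,3,35,0,0,0],[55,-3.7,5.8,75,0,0,0],[55,-3.7,5.8,110,0,0,0],[55,-3.7,5.8,140,0,0,0],[55,-3.7,5.8,150,0,0,0],[55,-3.7,5.8,150,0,0,0]]]}}

```text
time_s: 7.98
ee_pos: [469.5, 335.0, 107.0]
eef_rot: [-179.7, 0.3, 76.4]
force: [-0.9, 0.2, -0.2]
opening: 0.64
```

Run:
```python
from h import *
s=monitor.state(); print(s["ee_pos"],s["eef_rot"],s["opening"])
i=vision.camera_info("wrist"); im=vision.get_image("wrist")[:,:,::-1]; np.save("w6.npy",np.r_[i["eye"],i["attitude"]]); cv2.imwrite("pics/w6.png",im)
print(proj(i,(471,339.3,80)))
```

```text
[469.48623348 334.95288928 106.9711361 ] [-179.69960434    0.32031575   76.43190373] 0.6401765576851093
[290.09282521 259.6797607 ]
```

View pics/w6.png

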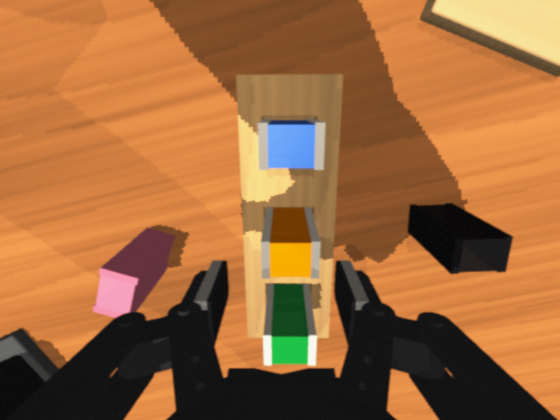

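The amber top is centred at (291,259) against a predicted (290,260), so the estimate holds and the fingers straddle it. Descending.

Call:
{"fn": "arm_command", "kwargs": {"deltas": [[[55,0,0,0,0,0,0],[55,0,0,20,0,0,0],[55,0,0,40,0,0,0],[55,0,0,55,0,0,0],[55,0,0,64,0,0,0],[55,0,0,64,0,0,0],[55,0,0,64,0,0,0],[55,0,0,64,0,0,0]]]}}

```text
time_s: 8.7
ee_pos: [472.8, 339.2, 48.2]
eef_rot: [179.9, -0.1, 76.6]
force: [-0.6, -0.1, 0.2]
opening: 0.642
```

Run:
```python
from h import *
s=monitor.state(); print(s["ee_pos"],s["eef_rot"],s["force"],s["joint_velocities"].round(1))
```

```text
[472.81305545 339.23668205  48.2006549 ] [ 1.79854187e+02 -1.31235761e-01  7.65990096e+01] [-0.61971465 -0.07019019  0.16927226] [ 0.1 -0.2 -0.1 -0.3  0.  -0.1]
```

Call:
{"fn": "arm_command", "kwargs": {"deltas": [[[55,0,-1.4,0,0,0,0],[55,0,-1.4,0,0,0,0],[40,0,-1.4,0,0,0,0],[34,0,-1.4,0,0,0,0],[28,0,-1.4,0,0,0,0],[28,0,-1.4,0,0,0,0],[28,0,-1.4,0,0,0,0],[28,0,-1.4,0,0,0,0],[28,0,-1.4,0,0,0,0],[28,0,-1.4,0,0,0,0]]], "newtons": 45}}

```text
time_s: 9.53
ee_pos: [470.3, 339.1, 46.9]
eef_rot: [180.0, -0.0, 76.6]
force: [-1.1, 1.5, 5.2]
opening: 0.391
```

Run:
```python
from h import *
s=monitor.state(); print(s["ee_pos"],s["eef_rot"],s["force"],s["torque"],s["opening"]*85.4)
```

```text
[470.27310759 339.12389915  46.87436123] [ 1.79972488e+02 -4.92542841e-02  7.66056998e+01] [-1.07136439  1.50890174  5.23170481] [0.03066274 0.26702746 0.00499295] 33.351564123685
```

Call:
{"fn": "arm_command", "kwargs": {"deltas": [[[28,0,0,-5,0,0,0],[28,0,0,-12,0,0,0],[28,0,0,-22,0,0,0],[28,0,0,-40,0,0,0],[28,0,0,-65,0,0,0],[28,0,0,-90,0,0,0],[28,0,0,-115,0,0,0],[28,0,0,-140,0,0,0],[28,0,0,-160,0,0,0],[28,0,0,-170,0,0,0],[28,0,0,-170,0,0,0],[28,0,0,-170,0,0,0]]]}}

```text
time_s: 10.53
ee_pos: [469.8, 338.5, 216.4]
eef_rot: [180.0, 0.0, 76.6]
force: [-0.7, -0.2, -0.9]
opening: 0.396
```

Run:
```python
from h import *
s=monitor.state(); print(s["ee_pos"],s["eef_rot"],s["force"],s["opening"]*85.4)
i=vision.camera_info("wrist"); im=vision.get_image("wrist")[:,:,::-1]; np.save("w7.npy",np.r_[i["eye"],i["attitude"]])
sd=vision.get_image("side")[:,:,::-1]; a=cv2.resize(im,(400,300)); b=cv2.resize(sd[140:340,130:396],(400,300)); cv2.imwrite("pics/c7.png",np.hstack([a,b])); cv2.imwrite("pics/w7.png",im); cv2.imwrite("pics/s7.png",sd)
```

```text
[469.83840054 338.51810602 216.35535828] [1.79977494e+02 8.65016608e-03 7.65947446e+01] [-0.6912731  -0.16635122 -0.90527921] 33.78805666339051
```

View pics/c7.png

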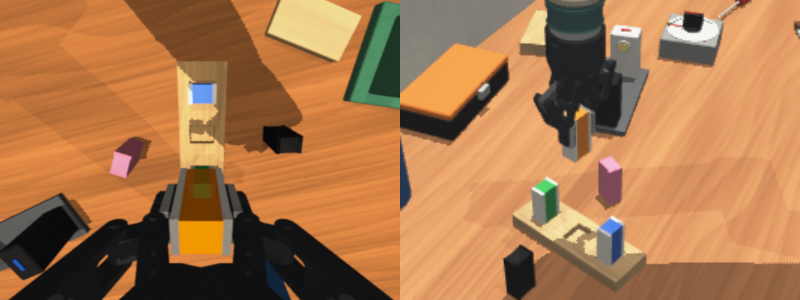

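The wrist and side views show the amber block held by its white cheeks. Green and blue are still standing and the middle pocket is empty. That was picture 12, so the rest is numeric.

Call:
{"fn": "arm_command", "kwargs": {"deltas": [[[28,-15,9,0,0,0,3],[28,-45,27,0,0,0,9],[28,-75,46,0,0,0,15],[28,-107,65,0,0,0,21],[28,-140,85,0,0,0,27],[28,-173,105,0,0,0,33],[28,-206,125,0,0,0,39],[28,-239,145,0,0,0,45],[28,-272,165,0,0,0,51],[28,-303,184,0,0,0,57],[28,-322,196,0,0,0,62],[28,-331.4,201.3,0,0,0,64]]]}}

```text
time_s: 11.63
ee_pos: [588.8, -33.4, 214.1]
eef_rot: [-180.0, 0.2, 12.2]
force: [0.1, 0.6, -0.8]
opening: 0.391
```

Call:
{"fn": "arm_command", "kwargs": {"deltas": [[[28,0,0,0,0,0,0],[28,0,0,0,0,0,0],[28,0,0,0,0,0,0],[28,0,0,0,0,0,0]]]}}

```text
time_s: 11.97
ee_pos: [588.1, -28.7, 215.9]
eef_rot: [-179.9, 0.1, 12.8]
force: [0.3, -0.0, -1.0]
opening: 0.391
```

Run:
```python
from h import *
s=monitor.state(); print(s["ee_pos"],s["eef_rot"],s["force"],s["torque"],s["opening"]*85.4,s["q"].round(1))
i=vision.camera_info("wrist"); im=vision.get_image("wrist")[:,:,::-1]; np.save("w8.npy",np.r_[i["eye"],i["attitude"]]); cv2.imwrite("pics/w8.png",im)
T=R.from_euler("xyz",s["eef_rot"],degrees=True); tl=lambda p:(T.inv().apply(np.array(p)-s["ee_pos"])).round(1)
H,S,V=cv2.split(cv2.cvtColor(im,cv2.COLOR_BGR2HSV))
m=((H>13)&(H<26)&(S>190)).astype(np.uint8); m[:220]=0; m[:,:220]=0;m[:,340:]=0
n,l,st,c=cv2.connectedComponentsWithStats(m); print(st[1:][st[1:,4]>100])
# amber column at x=281 : V down the image
for y in range(225,380,6): print(y,[tuple(map(int,(H[y,x],S[y,x],V[y,x]))) for x in (245,262,281,300,317)])
```

```text
[588.13303556 -28.67057343 215.85657423] [-1.79948567e+02  6.16832852e-02  1.27553884e+01] [ 0.31734454 -0.03898344 -1.0382385 ] [-0.00688678 -0.00941152 -0.01997759] 33.39555577135768 [-9.1 13.1 -8.3 68.7  0.  68.2]
[[ 251  237   61  119 6226]]
225 [(11, 117, 148), (15, 10, 106), (45, 7, 69), (15, 11, 95), (40, 8, 96)]
231 [(11, 132, 164), (30, 4, 69), (15, 9, 58), (30, 13, 57), (30, 8, 94)]
237 [(12, 147, 170), (13, 170, 99), (14, 226, 98), (13, 193, 98), (30, 12, 103)]
243 [(12, 157, 172), (14, 225, 103), (15, 250, 103), (15, 255, 102), (23, 10, 100)]
249 [(13, 165, 182), (15, 250, 103), (15, 248, 103), (15, 250, 104), (18, 13, 95)]
255 [(12, 168, 197), (14, 243, 104), (15, 250, 104), (14, 243, 103), (15, 11, 94)]
261 [(0, 22, 23), (14, 245, 103), (14, 248, 105), (15, 253, 103), (0, 0, 22)]
267 [(15, 36, 43), (15, 245, 103), (15, 250, 104), (15, 243, 103), (15, 41, 37)]
273 [(18, 32, 80), (15, 245, 103), (15, 250, 107), (14, 233, 105), (18, 34, 75)]
279 [(18, 32, 96), (14, 245, 104), (15, 250, 104), (15, 243, 104), (18, 32, 95)]
285 [(18, 32, 97), (15, 241, 109), (14, 236, 110), (
[... 561 characters left out ...]
 255, 245), (20, 255, 245), (19, 36, 154)]
333 [(18, 36, 154), (20, 255, 245), (20, 255, 245), (19, 255, 245), (18, 36, 154)]
339 [(18, 36, 154), (19, 255, 245), (20, 255, 245), (19, 255, 245), (19, 35, 154)]
345 [(19, 35, 153), (20, 255, 245), (20, 255, 245), (20, 255, 245), (18, 36, 154)]
351 [(20, 34, 152), (20, 255, 244), (20, 255, 245), (20, 255, 245), (17, 38, 154)]
357 [(12, 107, 143), (13, 176, 219), (13, 178, 222), (13, 175, 227), (13, 118, 192)]
363 [(12, 168, 135), (13, 177, 218), (13, 175, 222), (13, 175, 229), (13, 174, 220)]
369 [(0, 33, 23), (13, 173, 187), (13, 176, 222), (13, 175, 184), (7, 79, 29)]
375 [(120, 27, 19), (90, 14, 18), (6, 53, 24), (135, 28, 18), (120, 38, 20)]
```

Run:
```python
from h import *
im=cv2.imread("pics/w8.png"); i=saved("w8.npy"); H,S,V=cv2.split(cv2.cvtColor(im,cv2.COLOR_BGR2HSV))
c=V[300:316,262:300].mean(1); print(c.round()); c2=H[350:360,262:300].mean(1); print(c2.round(1),V[350:360,262:300].mean(1).round()); print(V[230:242,262:300].mean(1).round(),S[230:242,262:300].mean(1).round())
print("x edges top", S[340,235:330].tolist()); print("bottom", S[242,240:325].tolist())
p=np.array([588.13,-28.67,215.86]); T=R.from_euler("xyz",[-179.948,.0617,12.755],degrees=True)
for zt in (30,32,34,36):
  print(zt,[T.inv().apply(onz(i,(281,r),p[2]+zt)-p)[:2].round(1).tolist() for r in (308.5,355.5)])
for zb in (33,35,37,39):
  print(-zb,T.inv().apply(onz(i,(281,235.5),p[2]-zb)-p)[:2].round(1))
```

```text
[108. 109. 110. 111. 111. 111. 111. 112. 127. 184. 238. 245. 245. 245.
 245. 245.]
[19.7 19.6 19.5 19.1 19.  16.3 14.  13.2 13.1 13.1] [245. 245. 245. 244. 243. 236. 227. 225. 225. 225.]
[ 59.  59.  59.  59.  59.  65.  83.  98. 102. 102. 103. 103.] [  8.   9.   8.   8.  10.  50. 147. 222. 247. 246. 247. 247.]
x edges top [18, 20, 20, 29, 35, 35, 35, 36, 35, 36, 36, 35, 36, 36, 47, 99, 168, 228, 255, 255, 255, 255, 255, 255, 255, 255, 255, 255, 255, 255, 255, 255, 255, 255, 255, 255, 255, 255, 255, 255, 255, 255, 255, 255, 255, 255, 255, 255, 255, 255, 255, 255, 255, 255, 255, 255, 255, 255, 255, 255, 255, 255, 255, 255, 255, 255, 255, 255, 255, 255, 255, 255, 255, 255, 255, 212, 144, 70, 38, 38, 35, 36, 38, 36, 35, 36, 36, 39, 48, 71, 84, 81, 81, 58, 13]
bottom [177, 177, 176, 176, 174, 155, 93, 26, 12, 7, 12, 18, 28, 32, 32, 31, 32, 31, 32, 44, 99, 176, 238, 245, 240, 245, 253, 240, 248, 255, 243, 255, 248, 250, 240, 253, 248, 248, 250, 248, 255, 253, 245, 248, 243, 248, 240, 245, 245, 253, 255, 243, 250, 248, 245, 250, 243, 253, 250, 243, 243, 198, 117, 60, 36, 32, 34, 32, 32, 31, 29, 21, 10, 10, 10, 10, 10, 8, 15, 75, 147, 172, 176, 176, 176]
30 [[-0.5, -7.3], [-0.5, 15.8]]
32 [[-0.5, -8.7], [-0.5, 14.0]]
34 [[-0.4, -10.2], [-0.4, 12.0]]
36 [[-0.5, -11.7], [-0.5, 10.0]]
-33 [ -0.5 -11.1]
-35 [ -0.5 -10.2]
-37 [-0.5 -9.4]
-39 [-0.5 -8.6]
```

Call:
{"fn": "arm_command", "kwargs": {"deltas": [[[28,0.5,0,20,0,0,0],[28,0.5,0,45,0,0,0],[28,0.5,0,70,0,0,0],[28,0.5,0,92,0,0,0],[28,0.5,0,110,0,0,0],[28,0.5,0,122,0,0,0],[28,0.5,0,129,0,0,0],[28,0.5,0,129,0,0,0],[28,0.5,0,129,0,0,0],[28,0.5,0,129,0,0,0],[28,0.5,0,129,0,0,0],[28,0.5,0,129,0,0,0]]]}}

```text
time_s: 13.02
ee_pos: [590.4, -30.4, 88.6]
eef_rot: [180.0, -0.1, 12.6]
force: [0.0, -0.1, -1.5]
opening: 0.393
```

Run:
```python
from h import *
s=monitor.state(); print(s["time_s"],s["ee_pos"],s["eef_rot"],s["force"],s["torque"],s["opening"]*85.4)
def marks(im,i,rb,bb):
    H,S,V=cv2.split(cv2.cvtColor(im,cv2.COLOR_BGR2HSV)); o=[]
    for m,(x0,y0,x1,y1) in ((((H<6)|(H>174))&(S>150)&(V>100),rb),((H>95)&(H<125)&(S>120)&(V>50),bb)):
        z=np.zeros(H.shape,np.uint8); z[y0:y1,x0:x1]=m[y0:y1,x0:x1]; n,l,st,c=cv2.connectedComponentsWithStats(z)
        if n<2: return
        o.append(onz(i,c[1+st[1:,4].argmax()],112.5)[:2])
    d=o[1]-o[0]; print(o,np.linalg.norm(d).round(1),"mid",(o[0]+o[1])/2,np.degrees(np.arctan2(d[1],d[0])).round(2))
j=dict(vision.camera_info("wrist")); j["eye"]=np.array([624.215,81.673,372.131]); j["attitude"]=np.array([161.391,.17714,.05279])
marks(cv2.imread("pics/wrist0.png"),j,(240,290,295,325),(195,130,245,165))
sc=vision.camera_info("scene"); marks(cv2.imread("pics/scene0.png"),sc,(275,252,302,270),(285,200,320,225))
i=vision.camera_info("wrist"); im=np.ascontiguousarray(vision.get_image("wrist")[:,:,::-1]); np.save("w9.npy",np.r_[i["eye"],i["attitude"]]); cv2.imwrite("pics/w9.png",im)
print(proj(i,(607.3,-112.4,112.5)),proj(i,(570.7,52.4,112.5)))
sd=vision.camera_info("side"); b=cv2.imread("pics/side0.png"); marks(b,sd,(270,153,292,170),(258,183,278,198))
```

```text
13.0167 [590.42894513 -30.35521343  88.57372886] [ 1.79950401e+02 -1.25693875e-01  1.25985886e+01] [ 0.02432242 -0.07661035 -1.54970002] [ 0.00871697 -0.03614339  0.0074278 ] 33.57406016443288
[array([ 608.5, -111.3]), array([571.7,  53.2])] 168.6 mid [590.1  -29.05] 102.61
[array([ 610.2, -113.9]), array([573.4,  52.4])] 170.3 mid [591.8  -30.75] 102.48
[279.03127782 453.0253326 ] [279.18190802  97.19279716]
[array([ 611. , -107.9]), array([567.6,  57.8])] 171.3 mid [589.3  -25.05] 104.68
```

Call:
{"fn": "arm_command", "kwargs": {"deltas": [[[28,-0.2,-1.1,0.9,0,0,0],[28,-0.4,-2.2,1.8,0,0,0],[28,-0.4,-2.2,1.8,0,0,0],[28,-0.4,-2.2,1.8,0,0,0],[28,-0.4,-2.2,1.8,0,0,0],[28,-0.4,-2.2,1.8,0,0,0],[28,-0.4,-2.2,1.8,0,0,0],[28,-0.4,-2.2,1.8,0,0,0]]]}}

```text
time_s: 13.73
ee_pos: [588.6, -28.2, 85.5]
eef_rot: [180.0, 0.0, 12.6]
force: [0.5, -0.0, -1.7]
opening: 0.388
```

Run:
```python
from h import *
s=monitor.state(); print(s["time_s"],s["ee_pos"],s["eef_rot"],s["force"],s["opening"]*85.4,s["joint_velocities"].round(1))
i=vision.camera_info("wrist"); im=np.ascontiguousarray(vision.get_image("wrist")[:,:,::-1]); cv2.imwrite("pics/w10.png",im)
T=R.from_euler("xyz",s["eef_rot"],degrees=True); p=s["ee_pos"]
H,S,V=cv2.split(cv2.cvtColor(im,cv2.COLOR_BGR2HSV))
# sensor mark and block top in this view
m=((H>95)&(H<125)&(S>120)&(V>50)).astype(np.uint8); m[:60]=0;m[140:]=0;m[:,:240]=0;m[:,320:]=0
n,l,st,c=cv2.connectedComponentsWithStats(m)
if n>1: B=onz(i,c[1+st[1:,4].argmax()],112.5); print("sensor mark",c[1+st[1:,4].argmax()],B)
v=V[290:330,262:300].mean(1); h=H[335:370,262:300].mean(1); print(v.round().tolist(),h.round().tolist())
m=(((H<8)|(H>172))&(S>150)&(V>100)).astype(np.uint8); m[:150]=0; n,l,st,c=cv2.connectedComponentsWithStats(m); print(st[1:],c[1:].round(1))
s2=cv2.cvtColor(np.ascontiguousarray(vision.get_image("side")[:,:,::-1]),cv2.COLOR_BGR2HSV)
for nm,lo,hi in (("green",50,75),("blue",105,120)):
    q=((s2[...,0]>lo)&(s2[...,0]<hi)&(s2[...,1]>120)).astype(np.uint8); q[:250]=0;q[330:]=0;q[:,:200]=0;q[:,300:]=0
    a=cv2.imread("pics/side0.png"); a=cv2.cvtColor(a,cv2.COLOR_BGR2HSV); r=((a[...,0]>lo)&(a[...,0]<hi)&(a[...,1]>120)).astype(np.uint8); r[:250]=0;r[330:]=0;r[:,:200]=0;r[:,300:]=0
    print(nm,np.argwhere(q).mean(0).round(1),q.sum(),"before",np.argwhere(r).mean(0).round(1),r.sum())
```

```text
13.7333 [588.56247564 -28.15791302  85.48711665] [1.79998573e+02 2.80357253e-03 1.25956239e+01] [ 0.4890653  -0.0141775  -1.70293877] 33.170903935299975 [-0.  -0.  -0.1 -0.1  0.1  0.1]
sensor mark [285.9984814  103.95520121] [571.5  53.  112.5]
[124.0, 124.0, 124.0, 124.0, 124.0, 124.0, 124.0, 124.0, 124.0, 124.0, 124.0, 124.0, 124.0, 124.0, 124.0, 124.0, 124.0, 125.0, 146.0, 215.0, 251.0, 254.0, 254.0, 254.0, 254.0, 254.0, 254.0, 254.0, 254.0, 254.0, 254.0, 254.0, 254.0, 254.0, 254.0, 254.0, 254.0, 254.0, 254.0, 254.0] [23.0, 23.0, 23.0, 23.0, 23.0, 23.0, 23.0, 23.0, 23.0, 23.0, 23.0, 23.0, 23.0, 23.0, 23.0, 22.0, 22.0, 22.0, 22.0, 21.0, 16.0, 14.0, 15.0, 16.0, 15.0, 15.0, 16.0, 15.0, 16.0, 17.0, 19.0, 19.0, 20.0, 20.0, 20.0]
[] []
green [271.1 228.4] 173 before [271.1 228.4] 173
blue [297.8 272.1] 188 before [297.8 272.1] 188
```

Run:
```python
from h import *
r=[]
for k in range(10):
    vision.get_image("wrist"); s=monitor.state(); r.append(np.r_[s["ee_pos"],s["eef_rot"]%360])
r=np.array(r); print(r.mean(0).round(2),r.std(0).round(2),s["time_s"]); print(r[:,:3].round(1).tolist())
```

```text
[588.55 -28.12  85.52 180.   252.    12.6 ] [2.0000e-02 2.0000e-02 2.0000e-02 0.0000e+00 1.6497e+02 0.0000e+00] 14.3333
[[588.6, -28.1, 85.5], [588.5, -28.1, 85.5], [588.5, -28.1, 85.5], [588.6, -28.1, 85.5], [588.6, -28.1, 85.5], [588.6, -28.1, 85.5], [588.5, -28.1, 85.5], [588.5, -28.1, 85.5], [588.5, -28.1, 85.5], [588.6, -28.1, 85.5]]
```

Call:
{"fn": "arm_command", "kwargs": {"deltas": [[[28,0.4,0.2,-0.5,0,0,0],[28,0.8,0.4,-1,0,0,0],[28,0.8,0.4,-1,0,0,0],[28,0.8,0.4,-1,0,0,0],[28,0.8,0.4,-1,0,0,0],[28,0.8,0.4,-1,0,0,0],[28,0.8,0.4,-1,0,0,0],[28,0.8,0.4,-1,0,0,0],[28,0.8,0.4,-1,0,0,0],[28,0.8,0.4,-1,0,0,0],[28,0.8,0.4,-1,0,0,0],[28,0.8,0.4,-1,0,0,0]]]}}

```text
time_s: 15.33
ee_pos: [589.4, -28.3, 86.5]
eef_rot: [180.0, -0.0, 12.6]
force: [-0.4, -0.1, -1.3]
opening: 0.392
```

Run:
```python
from h import *
for k in range(3): vision.get_image("wrist")
s=monitor.state(); p=s["ee_pos"]; print(p,s["eef_rot"],s["force"],s["opening"]*85.4)
# scene + side: triangulate amber block top centroid of amber colour
T=R.from_euler("xyz",s["eef_rot"],degrees=True); c=p+T.apply([0,1.2,1.5]); print("est. block centre",c.round(1))
for n in ("scene","side"):
    i=vision.camera_info(n); H,S,V=cv2.split(cv2.cvtColor(np.ascontiguousarray(vision.get_image(n)),cv2.COLOR_RGB2HSV))
    u=proj(i,c); x,y=u.astype(int); b=np.s_[y-25:y+26,x-25:x+26]; m=(H[b]>10)&(H[b]<26)&(S[b]>225)
    print(n,u.round(1),"amber px",m.sum(),(np.argwhere(m).mean(0)[::-1]+[x-25,y-25]).round(1) if m.any() else None)
```

```text
[589.40185436 -28.3187204   86.51062117] [-1.79997909e+02  4.97806957e-04  1.26012587e+01] [-0.11417386  0.2960153  -1.59358686] 33.686024034607
est. block centre [589.7 -29.5  85. ]
scene [294.4 240.2] amber px 192 [293.7 239.5]
side [272.6 181.3] amber px 0 None
```

```bash
python3 -c "
from workcell import workorder; print(workorder.job_done())"
```

```text
the job is handed in; nothing more can be done
None
```

The job is handed in: the peak pointer is back at its zero stop, and the arm is holding the amber block still in the light path.

- **Pointer:** I turned the knob counter-clockwise until the stop took the load (about 1.3 N m, against 0.03 N m of friction). A close view afterwards showed the pointer on its zero tick beside the brass pin.
- **Amber block:** It is gripped at 45 N on its white frosted faces only. Green and blue still stand in the rack, at the same pixels as at the start.
- **Final position:** The block's centre is estimated at (589.7, -29.5, 85.0) mm, against a light path I placed at about (589.8, -29.5, 85). It is upright to within measurement. Its yaw is 12.6°, which puts its clear faces square to the lenses. The clock was about 15.5 s at hand-in.

**Checks that disagreed or failed:**
- **Bench centre:** The views differed by about 1–2 mm, and the side camera was out by about 4 mm and 2° in angle. I left the side camera out of the average.
- **Last side view:** It showed no amber pixels at the block's expected place. I didn't look into why. The scene camera's last view matched to within 1 pixel.
- **Block height in the grip:** This is known only to about 0.5 mm.

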